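# Present a glass slide to the document camera

### The arm

A 6-joint arm with a two-finger parallel gripper is mounted at the origin on the work surface. World frame = base frame: x ahead of the robot, y to its left, z up, the work surface at z = 0. Lengths are in m, angles in rad, forces in N, time in s.
With the tool pointing down it reaches from about 0.35 to 0.775 m from the base axis. Payload 5.5 kg.
Tool frame: the origin (TCP) lies at the very end of the fingers, on their centre line; the grasp point (between the pads) lies 19 mm behind it (env.grip_point_offset is the distance from the TCP to the grasp point, in m); z points along the fingers, y is the line along which they close (so a half turn about z gives the same grasp; the last joint's range is limited). The gripper opens to 85 mm and grips with 20 to 120 N. Pads are 22 mm wide; open, the fingers measure 114 mm over their backs; the gripper's body (76 mm by 85 mm) begins 54 mm behind the grasp point. The pads swing forward as they close: fully open they stand 13 mm farther back than shut.
Start: joints at [-1.43, 0.313, 0.046, 1.304, 0, 1.431], TCP at [0.159, -0.553, 0.231] pointing down, gripper open.
Joint ranges: [-2.76, 2.76], [-0.86, 1.69], [-1.03, 1.26], [-2.2, 2.34], [-1.47, 1.5], [-3.14, 3.14]. Speed limits (rad/s): [2.57, 2.57, 3.14, 3.14, 3.14, 3.14].

### API

Orientations are given as a unit quaternion [w, x, y, z].
In Python, from workcell import sensors, imaging, workorder, env gives the robot as it stands.
- The arm moves only by the shell command python3 -m handwheel 'ROWS' [FORCE]. ROWS is JSON, a list of rows, each a list of 5 numbers: the shift along the tool's x, y, z in mm, then the turn about the tool's z in rad, then the opening, from 0 (shut) to 1 (fully open). A call has 1 to 8 rows; each row is the pose to reach, as a shift and turn from the pose commanded when the call began, along the tool's axes at that moment; what a row does not reach only later rows make up. A row lasts 1/10 s, in which the tool goes at most 50 mm and 8.59 degrees, less where a joint would pass 70% of its speed; a pose out of reach is approached as far as the arm can. A call with a gripper value outside its range is refused whole. The fingers move at their own pace and stop on an object; FORCE is the grip in N (left out, the last holds). Time passes only in rows, so rows that repeat a pose let the fingers close. It gives the time, the measured TCP pose, the force, the opening and the grip force at its end, in the units of the state.
- sensors.get_state(): the state, without advancing time (a new reading comes with each control period).
- imaging.read_camera(name): name is "scene" or "top" or "wrist"; returns a dict with "color" (480x640x3 uint8, blue, green, red), "z_map" (480x640 float32, m along the optical axis (not along the pixel's ray), 0 where there is no reading), "fx", "fy", "cx", "cy" (pixels), "xyz" and "rotation" of the camera in the world. Camera axes: x right, y down, z forward; pixel columns grow to the right and rows downward; lengths in m; the calibration is good to about 2 mm. A picture is of the moment at which its call begins.
- workorder.hand_in(): hands the job in; it is judged then, once.
The state is a dict: "clock": time; "joint_pos": joint angles; "qvel": joint speeds; "tau": joint torques, N m; "tcp_pos": TCP position; "orientation": TCP orientation; "wrist_force": force on the tool from outside, world axes, zero at the start; "ft_torque": the same for the moment, N m; "finger_gap": finger opening in m; "grip_force": force on a finger pad.
Only numpy, scipy, OpenCV 4.12 (cv2) and the standard library are available. Lean on these libraries where they do the work, as an engineer would, in place of code of your own. Each camera call takes 0.05 s, during which the arm holds its last target. There are 200 camera calls.

### The job

Lift the lid off the round metal dish and leave it lying flat on the cork mat. Then find the frosted label end of the glass slide in the dish by its notched corner, take the slide across its width by the clear half so the label stays uncovered, and finish while holding it still, level and label up, about 5 cm above the document camera's stage, with the frosted panel centred over the marked square and the frosted end pointing at the camera's post. Do not lay the slide on the bench or disturb the other things.

Things in the scene. Friction and masses are not known exactly. Their poses are not given: they have to be found in the camera images.
- dish: Round open aluminium dish fixed to the bench, outer diameter 160 mm, wall 4 mm, rim 38 mm above the bench, floor 4 mm thick with a dark lining. In its middle stands a black rubber post, 36 mm in diameter, top 24 mm above the bench, on which the slide lies. Origin: centre of the underside, on the bench; z up.
- lid: Loose aluminium lid, 180 g: disc 162 mm wide, 3 mm thick, over a plug 146 mm wide, 5 mm deep, loose in the dish. Central round black knob 24 mm wide, 17 to 41 mm above the origin, on a 14 mm neck; disc top 8 mm above the origin. Origin: centre of the plug's underside; z up through the knob. Origin 33 mm above the bench when on the dish (at the start), 4 mm when flat on the mat.
- slide: Loose glass slide, 60 g, 100 (x) x 40 (y) x 6 mm. Last 30 mm towards +x frosted, a little whiter; its upper face is the label. One notch, 8 x 8 mm, in the +x, -y corner: from above, frosted end pointing away, the far right corner. Origin: centre of underside; x to the frosted end, z up out of the label. Starts on the dish's post, label up, underside 24 mm above the bench, x up to 150 degrees either way from straight ahead.
- label (a point): Middle of the label (frosted panel) on the slide's upper face: 35 mm from the slide's origin along its x, 6 mm up.
- clear_end (a point): Middle of the slide's clear (unfrosted, un-notched) short edge: 50 mm from the slide's origin along -x, 3 mm up.
- viewer: Document camera fixed to the bench: white stage x -90 to +140, y -85 to +85 mm, 12 mm high, with a black 60 mm square outline. A 14 mm post (foot 36 mm) at x = 120, y = 0 mm carries the camera head, 140 to 225 mm above the bench, x 65 to 135 mm. Origin: under the square's centre, at bench height; x from the square to the post, roughly away from the robot; z up.
- view (a point): Centre of the marked square on the stage's upper face, 12 mm above the bench; same axes as the document camera.
- mat: Cork mat fixed to the bench, 190 x 190 mm, 4 mm thick, for the lid. Origin: centre of the underside, on the bench.
- stopper: Bystander: black rubber cylinder, 30 mm diameter, 26 mm high. Origin: centre of its underside.
- marker: Bystander: black marker pen lying down, 14 mm thick, about 130 mm long along its x. Origin: underside, mid-length.
- cream_jar: Bystander: jar 64 mm in diameter, 55 mm high. Origin: centre of its underside.
- beaker: Bystander: glass beaker 66 mm in diameter, 85 mm high. Origin: centre of its underside.
- weight: Bystander: brass weight 34 mm in diameter, 50 mm high. Origin: centre of its underside.
- spatula: Bystander: spatula lying along its x, 160 mm long. Origin: on the bench, about mid-length.
- reagent: Bystander: amber bottle 56 mm in diameter, 120 mm high. Origin: centre of its underside.
Mind the look-alikes: they are no part of the job. Leave any blue look-alike of the dish alone. Leave any yellow look-alike of the lid alone.

How it is judged:
On the way, in this order (a step that is already met when the one before it is completed fails the run):
1. the lid lies flat on the cork mat, let go, with the slide still in the dish (horizontal distance between lid and mat below 0.05 m and height (world z) of lid below 0.012 m and angle between lid's own z axis and vertical below 0.08 rad and linear speed of lid below 0.03 m/s and contact force between the fingers and lid below 0.1 N and horizontal distance between slide and dish below 0.03 m and height (world z) of slide below 0.035 m), for 0.2 s.
2. the slide is lifted out of the dish, gripped on its clear half, label up (contact force between the fingers and slide above 1 N and x of the grasp point in the frame of slide below 0.004 m and angle between slide's own z axis and vertical below 0.35 rad and height (world z) of slide above 0.05 m), for 0.2 s.
At the end, for the whole second after the job is handed in: Slide held on its clear half (grasp at most 4 mm past its middle), label up, level to 0.2 rad, at rest, off the stage; label middle within 20 mm of the square's centre, 25 to 95 mm above the stage, frosted end at the post within 0.3 rad; lid flat, released, within 50 mm of the mat's centre (contact force between the fingers and slide above 1 N and x of the grasp point in the frame of slide below 0.004 m and angle between slide's own z axis and vertical below 0.2 rad and horizontal distance between label and view below 0.02 m and z of label in the frame of view between 0.025 and 0.095 m and angle between the x axis of slide and the x axis of viewer, either way round below 0.3 rad and x of clear_end in the frame of viewer below -0.04 m and contact force between slide and viewer below 0.05 N and linear speed of slide below 0.02 m/s and horizontal distance between lid and mat below 0.05 m and height (world z) of lid below 0.012 m and angle between lid's own z axis and vertical below 0.08 rad and linear speed of lid below 0.03 m/s and contact force between the fingers and lid below 0.1 N); the arm keeps its last pose, push and grip.
It fails at once if the slide is laid or dropped on the bench (height (world z) of slide below 0.012 m).
It fails at once if a bystander is moved by more than 30 mm (distance of any of stopper, marker, cream_jar, beaker, weight, spatula, reagent from where it was at the start of the episode above 0.03 m).
It also fails if it takes over 61 s, if anything falls off the work surface, if the arm or the gripper's body presses on something with over 40 N, if the wrist force passes 120 N, or if a joint passes its speed limit or range.

## Working session

There is one attempt and no reset: what is moved stays moved. The work goes in short steps, Python scripts to look and compute and a shell command to move; the robot and the scene stay as the last step left them, time stands still between calls to the robot, and variables do not carry over. Pictures are saved under pics/ and viewed, at most 10 in all, crops included, and the job is handed in when it is done.

```bash
mkdir -p pics; ls; cat > h.py <<'E'
import numpy as np, cv2
from workcell import sensors, imaging, workorder, env
def cam(n, save=None):
    c=imaging.read_camera(n)
    if save: cv2.imwrite('pics/'+save,c['color'])
    np.savez('/tmp/'+n+'.npz',**c)
    return c
def load(n): return dict(np.load('/tmp/'+n+'.npz'))
def ray(c,u,v,z):
    """pixel -> world point on plane z"""
    R=np.array(c['rotation']).reshape(3,3); o=np.array(c['xyz'])
    d=R@np.array([(u-c['cx'])/c['fx'],(v-c['cy'])/c['fy'],1.])
    return o+d*(z-o[2])/d[2]
def cloud(c):
    R=np.array(c['rotation']).reshape(3,3); v,u=np.mgrid[:480,:640]; z=c['z_map']
    P=np.stack([(u-c['cx'])/c['fx']*z,(v-c['cy'])/c['fy']*z,z],-1)
    return P@R.T+np.array(c['xyz'])
def pix(c,p):
    R=np.array(c['rotation']).reshape(3,3); q=R.T@(np.array(p)-np.array(c['xyz']))
    return c['fx']*q[0]/q[2]+c['cx'],c['fy']*q[1]/q[2]+c['cy']
E
python3 - <<'E'
from h import *
for n in('top','scene'):
    c=cam(n,n+'0.png'); print(n,c['xyz'],np.round(c['rotation'],3).tolist(),c['fx'],c['cx'],c['cy'])
print(sensors.get_state())
E
```

```text
pics
top [ 0.39447441 -0.00506161  1.14100995] [0.034, -0.701, 0.711, -0.033] 579.4711530425449 313.42300682689023 239.01941188698854
scene [1.31100851 0.11383573 0.73280517] [-0.278, 0.597, 0.682, -0.318] 529.067301353267 318.05494914280996 233.39913676272565
{'clock': 0.1, 'joint_pos': array([-1.42960711e+00,  3.13908317e-01,  4.50842099e-02,  1.30359273e+00,
       -1.93784844e-05,  1.43119842e+00]), 'qvel': array([-0.00038499, -0.00155406,  0.00132699,  0.00052376,  0.00068985,
        0.00065074]), 'tau': array([ 3.63003244e-03, -4.81726277e+01,  2.99243456e+01,  1.27782192e-02,
       -6.46297258e-05, -9.83744286e-08]), 'tcp_pos': array([ 0.15926077, -0.55202893,  0.23050427]), 'orientation': array([-8.10244981e-04,  9.90160674e-01,  1.39932779e-01, -1.03339187e-05]), 'wrist_force': array([ 0.0448268 , -0.61085514,  0.51695039]), 'ft_torque': array([-0.00612609,  0.02795952, -0.00745109]), 'grip_force': 0.0, 'finger_gap': 0.08509884287341746}
```

View pics/top0.png

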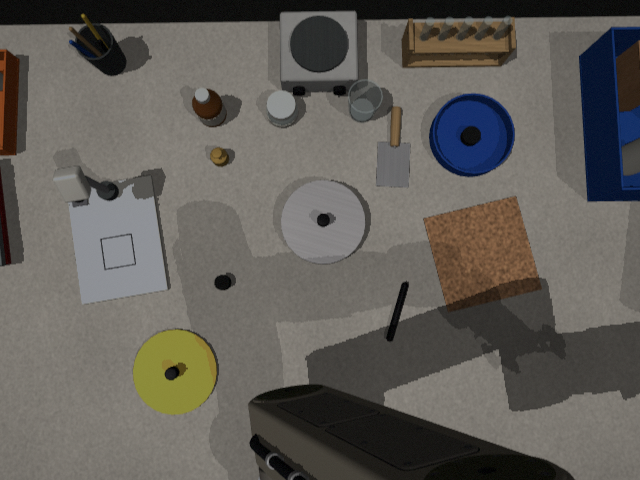

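View pics/scene0.png

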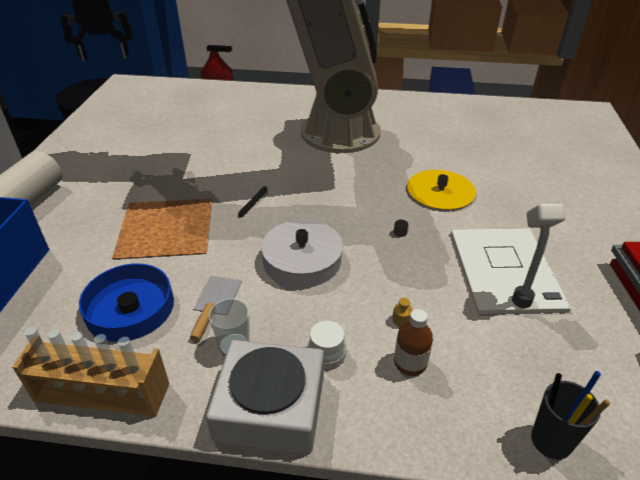

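```bash
python3 - <<'E'
s=open('h.py').read().replace("R=np.array(c['rotation']).reshape(3,3)","R=Rotation.from_quat(np.roll(c['rotation'],-1)).as_matrix()").replace("import numpy as np, cv2","import numpy as np, cv2\nfrom scipy.spatial.transform import Rotation")
open('h.py','w').write(s)
E
python3 - <<'E'
from h import *
c=load('top'); P=cloud(c); im=c['color']; print('bench z',np.median(P[330:360,240:270,2]))
# lid top disc
hsv=cv2.cvtColor(im,cv2.COLOR_BGR2HSV)
def blob(m,u,v,r):
    k=np.zeros(m.shape,np.uint8); cv2.circle(k,(u,v),r,1,-1); return (m&(k>0)).astype(np.uint8)
def info(name,m,z):
    n=cv2.findContours(m,cv2.RETR_EXTERNAL,cv2.CHAIN_APPROX_NONE)[0]; k=max(n,key=cv2.contourArea)
    (u,v),(w,h),a=cv2.minAreaRect(k); (cu,cv_),r=cv2.minEnclosingCircle(k)
    zz=np.median(P[m>0][:,2]); M=cv2.moments(k)
    print(name,'px',round(u,1),round(v,1),'size m',np.round(np.array([w,h])*(c['xyz'][2]-z)/c['fx'],3),'z meas',round(zz,3),'at',ray(c,M['m10']/M['m00'],M['m01']/M['m00'],z).round(4))
    return k
info('lid',blob((P[...,2]>.03)&(P[...,2]<.055),323,221,52),.041)
info('knob',blob((P[...,2]>.06)&(P[...,2]<.09),323,221,20),.074)
k=info('mat',blob((hsv[...,0]<18)&(hsv[...,1]>90)&(P[...,2]<.02),482,253,85),.004)
print('mat corners',[ray(c,*p,.004)[:2].round(3).tolist() for p in cv2.boxPoints(cv2.minAreaRect(k))])
# square outline
g=cv2.cvtColor(im,cv2.COLOR_BGR2GRAY); m=np.zeros(g.shape,np.uint8); m[225:280,92:142]=(g[225:280,92:142]<70)
k=info('sq',m,.012)
q=[ray(c,*p,.012)[:2] for p in cv2.boxPoints(cv2.minAreaRect(k))]
print('sq corners',np.round(q,4).tolist(),'edge ang',[round(float(np.arctan2(*(q[(i+1)%4]-q[i])[::-1])),3) for i in range(4)])
post=(P[...,2]>.03)&(P[...,2]<.12); post[:, :60]=0
info('foot',blob(g<60,108,190,14),.012)
print('head z', np.median(P[180:188,68:78,2]),P[183,73])
for n,(u,v,z) in dict(stopper=(223,282,.026),pen1=(404,284,.014),pen2=(390,340,.014)).items(): print(n,ray(c,u,v,z)[:2].round(3))
cr=im[170:275,265:375]; cv2.imwrite('pics/lidcrop.png',cv2.resize(cr,None,fx=5,fy=5,interpolation=cv2.INTER_CUBIC))
s=load('scene'); print('knob in scene px',pix(s,ray(c,323,219.5,.07)))
E
```

```text
bench z 7.493591401430688e-05
lid px 322.5 222.5 size m [0.158 0.158] z meas 0.041 at [ 0.5308 -0.0217  0.041 ]
knob px 323.0 220.0 size m [0.022 0.022] z meas 0.074 at [ 0.5305 -0.0217  0.074 ]
mat px 482.2 253.3 size m [0.19  0.191] z meas 0.004 at [ 0.4685 -0.3341  0.004 ]
mat corners [[0.54, -0.221], [0.585, -0.41], [0.399, -0.447], [0.356, -0.261]]
sq px 130.0 235.5 size m [0.006 0.004] z meas 0.013 at [0.5155 0.3545 0.012 ]
sq corners [[0.5162, 0.3578], [0.5161, 0.3539], [0.5102, 0.3538], [0.5102, 0.3577]] edge ang [-1.585, -3.126, 1.557, 0.016]
foot px 106.4 189.8 size m [0.048 0.035] z meas 0.035 at [0.6041 0.4029 0.012 ]
head z 0.2150004718141731 [0.5783268  0.38394406 0.21697896]
stopper [0.419 0.171]
pen1 [ 0.411 -0.178]
pen2 [ 0.304 -0.148]
knob in scene px (np.float64(302.20309018791784), np.float64(233.53793716446742))
```

View pics/lidcrop.png

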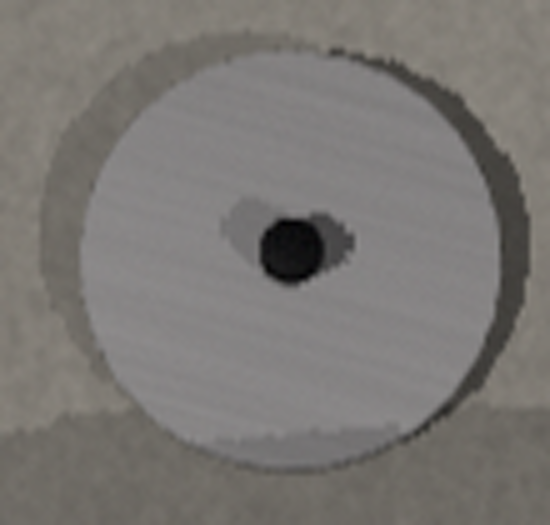

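Candidates for the lid in the top view are the silver disc (323,221), the yellow disc (175,371) and the blue dish (472,135). The crop shows a silver disc with a central black knob at (323,220), so I choose that one. Its height is 41/74 mm and its diameter 158 mm, both matching. The mat measures 190 mm, which also matches.

```bash
cat >> h.py <<'E'
def to(x,y,z,yaw=None):
    """offset from the measured pose to a target, in the tool's axes: mm, rad"""
    s=sensors.get_state(); w,a,b,c_=s['orientation']; R=Rotation.from_quat([a,b,c_,w]).as_matrix()
    d=R.T@(np.array([x,y,z])-s['tcp_pos'])*1e3; y0=np.arctan2(R[1,0],R[0,0])
    t=0 if yaw is None else -((yaw-y0+np.pi)%(2*np.pi)-np.pi)
    print('shift',d.round(1),'turn',round(float(t),3),'| tcp',s['tcp_pos'].round(4),'yaw',round(float(y0),3),'tilt',round(float(np.arccos(-R[2,2])),4),'j6',s['joint_pos'][5].round(2),'F',s['wrist_force'].round(1),'gap',round(s['finger_gap'],4),'t',round(s['clock'],1))
E
python3 -m handwheel '[[38,-31,0,-0.1,1],[77,-62,0,-0.2,1],[116,-94,0,-0.3,1],[154,-125,0,-0.4,1],[193,-156,0,-0.5,1],[232,-187,0,-0.6,1],[270,-218,0,-0.7,1],[310,-250,0,-0.8,1]]' 40
python3 - <<'E'
from h import *
to(.5307,-.0217,.12,1.57)
c=load('top'); g=cv2.cvtColor(c['color'],cv2.COLOR_BGR2GRAY); r=g[228:276,96:140]
print(r[24,::2].tolist(), r[::2,22].tolist())
t=cv2.adaptiveThreshold(r,255,cv2.ADAPTIVE_THRESH_MEAN_C,cv2.THRESH_BINARY_INV,11,12)
ks=cv2.findContours(t,cv2.RETR_EXTERNAL,cv2.CHAIN_APPROX_NONE)[0]; k=max(ks,key=lambda k:cv2.boundingRect(k)[2]); q=cv2.minAreaRect(k)
b=[ray(c,p[0]+96,p[1]+228,.012)[:2] for p in cv2.boxPoints(q)]; print('sq centre',np.mean(b,0).round(4),'size',[np.linalg.norm(b[1]-b[0]).round(4),np.linalg.norm(b[2]-b[1]).round(4)],'ang',[np.arctan2(*(b[(i+1)%4]-b[i])[::-1]).round(3) for i in range(4)])
# stage outline
P=cloud(c); m=((P[...,2]>.008)&(P[...,2]<.017)).astype(np.uint8); m[:, :60]=0;m[:,180:]=0;m[:165]=0;m[310:]=0
k=max(cv2.findContours(m,cv2.RETR_EXTERNAL,cv2.CHAIN_APPROX_NONE)[0],key=cv2.contourArea)
b=[ray(c,*p,.012)[:2] for p in cv2.boxPoints(cv2.minAreaRect(k))]; print('stage',np.round(b,3).tolist(),[np.arctan2(*(b[(i+1)%4]-b[i])[::-1]).round(3) for i in range(4)])
E
```

```text
clock: 0.9
tcp_pos: [0.3878, -0.2255, 0.2312]
orientation: [0.0, 0.857, 0.516, -0.0]
wrist_force: [0.4, -1.1, -0.4]
finger_gap: 0.0854
grip_force: 0.0
shift [247.   31.1 111.2] turn -0.486 | tcp [ 0.3878 -0.2255  0.2312] yaw 1.084 tilt 0.0001 j6 1.35 F [ 0.4 -1.1 -0.4] gap 0.0854 t 0.9
[143, 144, 144, 48, 145, 145, 144, 144, 147, 145, 144, 145, 145, 145, 144, 145, 145, 145, 140, 90, 145, 146] [145, 144, 144, 145, 91, 145, 145, 145, 145, 145, 144, 144, 145, 146, 144, 146, 145, 145, 145, 107, 130, 145, 144, 144]
sq centre [0.4825 0.3794] size [np.float64(0.0633), np.float64(0.0657)] ang [np.float64(-1.442), np.float64(-2.985), np.float64(1.699), np.float64(0.162)]
stage [[0.609, 0.488], [0.633, 0.315], [0.403, 0.279], [0.38, 0.448]] [np.float64(-1.433), np.float64(-2.983), np.float64(1.706), np.float64(0.173)]
```

```bash
python3 -m handwheel '[[45,6,0,-0.1,1],[90,12,0,-0.2,1],[135,18,20,-0.3,1],[180,24,50,-0.4,1],[225,30,80,-0.486,1],[247,31,111,-0.486,1],[247,31,111,-0.486,1]]'
python3 - <<'E'
from h import *
to(.5307,-.0217,.047,1.571)
E
```

```text
clock: 1.6
tcp_pos: [0.5287, -0.0204, 0.1151]
orientation: [-0.004, 0.707, 0.707, -0.002]
wrist_force: [-2.0, -0.1, -1.4]
finger_gap: 0.0855
grip_force: 0.0
shift [-1.4  2.5 68. ] turn 0.0 | tcp [ 0.5287 -0.0204  0.1151] yaw 1.571 tilt 0.0084 j6 1.38 F [-2.  -0.1 -1.4] gap 0.0855 t 1.6
```

```bash
python3 -m handwheel '[[0,0,25,0,1],[0,0,50,0,1],[0,0,65,0,1],[0,0,72,0,1],[0,0,72,0,1],[0,0,72,0,1]]'; python3 -m handwheel '[[0,0,0,0,0],[0,0,0,0,0],[0,0,0,0,0],[0,0,0,0,0],[0,0,0,0,0],[0,0,0,0,0],[0,0,0,0,0],[0,0,0,0,0]]' 60
python3 - <<'E'
from h import *
to(.5307,-.0217,.12,1.571)
E
```

```text
clock: 2.2
tcp_pos: [0.5313, -0.0246, 0.0492]
orientation: [0.001, 0.709, 0.706, 0.0]
wrist_force: [-0.1, 0.2, -0.2]
finger_gap: 0.0855
grip_force: 0.0
clock: 3.0
tcp_pos: [0.5314, -0.0242, 0.0489]
orientation: [0.001, 0.708, 0.706, 0.0]
wrist_force: [-0.7, 0.6, 5.1]
finger_gap: 0.0219
grip_force: 58.7
shift [  2.4  -0.6 -71.1] turn -0.004 | tcp [ 0.5314 -0.0242  0.0489] yaw 1.567 tilt 0.0013 j6 1.38 F [-0.7  0.6  5.1] gap 0.0219 t 3.0
```

```bash
python3 -m handwheel '[[0,0,-6,0,0],[0,0,-14,0,0],[0,0,-25,0,0],[0,0,-40,0,0],[0,0,-58,0,0],[0,0,-72,0,0],[0,0,-80,0,0],[0,0,-80,0,0]]'; python3 -m handwheel '[[-10,-2,0,0,0],[-30,-6,0,0,0],[-60,-12,0,0,0],[-95,-19,0,0,0],[-130,-26,0,0,0],[-165,-33,0,0,0],[-200,-40,0,0,0],[-235,-47,0,0,0]]';  python3 -m handwheel '[[-30,-6,0,0,0],[-55,-12,0,0,0],[-70,-15,0,0,0],[-77,-16,0,0,0],[-77,-16,0,0,0],[-77,-16,0,0,0]]'
python3 - <<'E'
from h import *
to(.4685,-.336,.021,1.571); c=cam('scene'); cv2.imwrite('pics/carry.png',c['color'][90:410,60:480])
c=cam('top'); cv2.imwrite('pics/dish.png',cv2.resize(c['color'][170:275,265:375],None,fx=5,fy=5,interpolation=cv2.INTER_CUBIC))
E
```

```text
clock: 3.8
tcp_pos: [0.5315, -0.0242, 0.1298]
orientation: [0.001, 0.708, 0.706, 0.001]
wrist_force: [0.1, -0.9, -1.4]
finger_gap: 0.0219
grip_force: 59.3
clock: 4.6
tcp_pos: [0.4813, -0.2604, 0.1272]
orientation: [-0.001, 0.709, 0.706, -0.0]
wrist_force: [0.6, 0.0, -2.2]
finger_gap: 0.022
grip_force: 59.2
clock: 5.2
tcp_pos: [0.4665, -0.3348, 0.128]
orientation: [-0.001, 0.708, 0.706, 0.0]
wrist_force: [0.0, 0.3, -1.6]
finger_gap: 0.0219
grip_force: 59.2
shift [ -1.3   2.1 107. ] turn -0.003 | tcp [ 0.4665 -0.3348  0.128 ] yaw 1.568 tilt 0.0011 j6 0.81 F [ 0.   0.3 -1.6] gap 0.0219 t 5.2
```

View pics/carry.png

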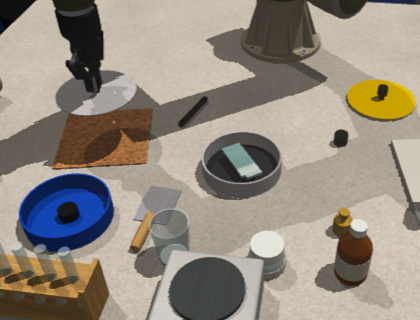

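View pics/dish.png

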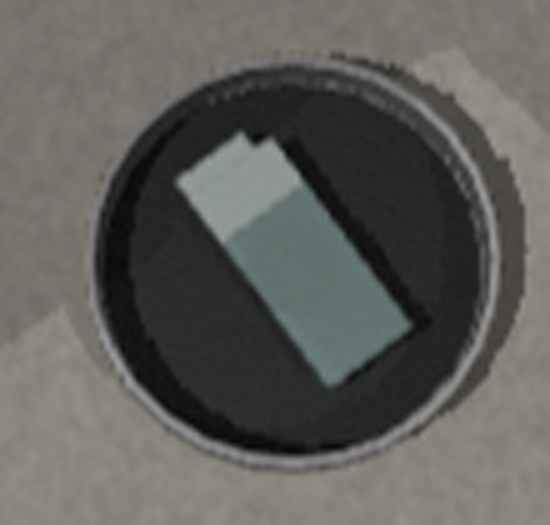

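The first picture shows the lid held level above the mat. The crop shows the slide with its frosted end upper-left (near 220,190) and the notch at (258,140), the far right corner seen from above, as described.

```bash
python3 -m handwheel '[[-1,2,20,0,0],[-1,2,45,0,0],[-1,2,70,0,0],[-1,2,88,0,0],[-1,2,98,0,0],[-1,2,103,0,0],[-1,2,106,0,0],[-1,2,107,0,0]]'; python3 -m handwheel '[[0,0,0,0,0],[0,0,0,0,0.6],[0,0,0,0,1],[0,0,0,0,1],[0,0,0,0,1],[0,0,0,0,1],[0,0,0,0,1],[0,0,0,0,1]]'
python3 - <<'E'
from h import *
to(.4685,-.336,.15,1.571)
c=load('top'); P=cloud(c); im=c['color'].astype(int)
hsv=cv2.cvtColor(c['color'],cv2.COLOR_BGR2HSV); m=np.zeros((480,640),np.uint8)
g=cv2.cvtColor(c['color'],cv2.COLOR_BGR2GRAY)
k0=np.zeros_like(m); cv2.circle(k0,(323,222),34,1,-1)
m=((k0>0)&(g>75)).astype(np.uint8)
k=max(cv2.findContours(m,cv2.RETR_EXTERNAL,cv2.CHAIN_APPROX_NONE)[0],key=cv2.contourArea)
q=cv2.minAreaRect(k); b=np.array([ray(c,*p,.030)[:2] for p in cv2.boxPoints(q)]); ctr=b.mean(0)
print('ctr px',q,'ctr',ctr.round(4),'sizes',[np.linalg.norm(b[1]-b[0]).round(4),np.linalg.norm(b[2]-b[1]).round(4)],'z',np.median(P[m>0][:,2]).round(4))
e=[b[1]-b[0],b[2]-b[1]]; l=max(e,key=np.linalg.norm); l/=np.linalg.norm(l)
fr=ray(c,265+220/5,170+190/5,.030)[:2]-ctr
if fr@l<0:l=-l
th=np.arctan2(l[1],l[0]); print('frost dir',th.round(3),'label',fr)
r=np.array([l[1],-l[0]]); print('notch check: right comp',(ray(c,265+258/5,170+140/5,.03)[:2]-ctr)@np.stack([l,r]).T)
E
```

```text
clock: 6.1
tcp_pos: [0.4691, -0.337, 0.0218]
orientation: [0.001, 0.708, 0.706, -0.0]
wrist_force: [0.6, -0.7, -1.4]
finger_gap: 0.0219
grip_force: 59.2
clock: 6.9
tcp_pos: [0.4686, -0.3368, 0.0213]
orientation: [0.0, 0.709, 0.706, -0.0]
wrist_force: [1.2, 0.9, 0.5]
finger_gap: 0.0852
grip_force: 0.0
shift [ 8.000e-01 -1.000e-01 -1.287e+02] turn -0.004 | tcp [ 0.4686 -0.3368  0.0213] yaw 1.567 tilt 0.0001 j6 0.81 F [1.2 0.9 0.5] gap 0.0852 t 6.9
ctr px ((323.0400085449219, 220.22003173828125), (52.000003814697266, 21.000001907348633), 53.13010025024414) ctr [ 0.5359 -0.0226] sizes [np.float64(0.0408), np.float64(0.101)] z 0.0299
frost dir 0.624 label [0.02405793 0.0267222 ]
notch check: right comp [0.04210053 0.0158317 ]
```

```bash
python3 -m handwheel '[[0,0,-20,0,1],[0,0,-50,0,1],[0,0,-90,0,1],[0,0,-130,-0.1,1],[0,0,-130,-0.24,1],[0,0,-130,-0.38,1],[0,0,-130,-0.52,1],[0,0,-130,-0.66,1]]'
python3 - <<'E'
from h import *
to(.5197,-.0344,.10,.63+np.pi)
c=cam('top'); P=cloud(c); m=((P[...,2]>.02)&(P[...,2]<.06)).astype(np.uint8); m[:150]=0; m[360:]=0; m[:,:390]=0
hsv=cv2.cvtColor(c['color'],cv2.COLOR_BGR2HSV)
cv2.imwrite('pics/lidmat.png',c['color'][150:420,330:640])
E
```

```text
clock: 7.7
tcp_pos: [0.4685, -0.3368, 0.1514]
orientation: [0.0, 0.439, 0.898, -0.0]
wrist_force: [0.1, 0.6, 0.2]
finger_gap: 0.0855
grip_force: 0.0
shift [207.1 226.2  51.4] turn -1.539 | tcp [ 0.4685 -0.3368  0.1514] yaw 2.233 tilt 0.0003 j6 0.15 F [0.1 0.6 0.2] gap 0.0855 t 7.7
```

View pics/lidmat.png

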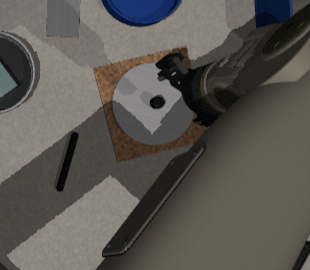

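The lid lies centred on the mat, with its knob at (157,102) in the crop and the gripper clear of it. Next I go above the slide.

```bash
python3 -m handwheel '[[26,28,0,-0.14,1],[52,57,0,-0.28,1],[78,85,0,-0.42,1],[104,113,0,-0.56,1],[130,142,0,-0.7,1],[156,170,0,-0.84,1],[182,198,0,-0.98,1],[207,226,0,-1.12,1]]'; python3 -m handwheel '[[0,0,0,-0.14,1],[0,0,15,-0.28,1],[0,0,30,-0.41,1],[0,0,40,-0.419,1],[0,0,40,-0.419,1],[0,0,40,-0.419,1]]'
python3 - <<'E'
from h import *
to(.5197,-.0344,.01,.63+np.pi); c=cam('wrist','wrist1.png')
E
```

```text
clock: 8.55
tcp_pos: [0.5214, -0.0333, 0.1514]
orientation: [0.0, -0.104, 0.995, -0.0]
wrist_force: [1.5, -0.1, -0.2]
finger_gap: 0.0853
grip_force: 0.0
clock: 9.15
tcp_pos: [0.5213, -0.0351, 0.1114]
orientation: [-0.0, -0.306, 0.952, 0.0]
wrist_force: [-0.3, 0.4, 0.5]
finger_gap: 0.0854
grip_force: 0.0
shift [  0.9   1.5 101.4] turn -0.009 | tcp [ 0.5213 -0.0351  0.1114] yaw -2.521 tilt 0.0003 j6 -0.84 F [-0.3  0.4  0.5] gap 0.0854 t 9.2
```

View pics/wrist1.png

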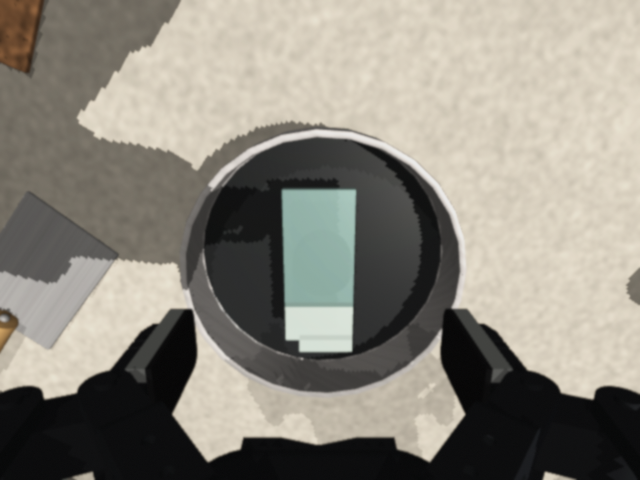

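The wrist view shows the slide centred between the fingers: clear end at row 190, frost line at row 306, notch at lower left (292,345). I'll cross-check the position from this view.

```bash
python3 - <<'E'
from h import *
c=load('wrist'); p=[ray(c,*q,.03)[:2] for q in((282,190),(357,190),(285,306),(353,306),(353,352))]
ce=(p[0]+p[1])/2; fb=(p[2]+p[3])/2; d=fb-ce; print('clear len',np.linalg.norm(d),'width',np.linalg.norm(p[1]-p[0]),'long edge',np.linalg.norm(p[4]-p[1]))
th=np.arctan2(d[1],d[0]); d/=np.linalg.norm(d); print('th',th,'th edge',np.arctan2(*(p[4]-p[1])[::-1]),'origin',ce+.05*d,'grasp',ce+.03*d)
g=ce+.03*d; to(*g,.01,th+np.pi)
E
```

```text
clear len 0.06937354218394952 width 0.04071314241818299 long edge 0.1004360688427778
th 0.6171651665470201 th edge 0.6231478245303542 origin [ 0.53496779 -0.02430993] grasp [ 0.51865734 -0.03588445]
shift [  2.9   1.3 101.8] turn 0.005 | tcp [ 0.5217 -0.0352  0.1118] yaw -2.52 tilt 0.0006 j6 -0.84 F [-0.5  0.1 -0.2] gap 0.0854 t 9.2
```

```bash
python3 -m handwheel '[[2,1,20,0,1],[2,1,45,0,1],[2,1,70,0,1],[2,1,88,0,1],[2,1,96,0,1],[2,1,100,0,1],[2,1,101,0,1],[2,1,101,0,1]]'; python3 -m handwheel '[[0,0,0,0,0.7],[0,0,0,0,0.6],[0,0,0,0,0.5],[0,0,0,0,0.4],[0,0,0,0,0.3],[0,0,0,0,0.2],[0,0,0,0,0.2],[0,0,0,0,0.2]]' 50; python3 - <<'E'
from h import *
to(.5197,-.0344,.1,.622+np.pi)
E
```

```text
clock: 10.0
tcp_pos: [0.52, -0.0355, 0.0111]
orientation: [0.001, -0.307, 0.952, -0.0]
wrist_force: [-0.3, 0.9, -1.2]
finger_gap: 0.0857
grip_force: 0.0
clock: 10.8
tcp_pos: [0.5196, -0.0354, 0.0109]
orientation: [0.0, -0.307, 0.952, -0.0]
wrist_force: [-1.7, 0.4, 5.3]
finger_gap: 0.0387
grip_force: 50.0
shift [ -0.7   0.6 -89.1] turn 0.002 | tcp [ 0.5196 -0.0354  0.0109] yaw -2.517 tilt 0.001 j6 -0.85 F [-1.7  0.4  5.3] gap 0.0387 t 10.8
```

```bash
python3 -m handwheel '[[0,0,-4,0,0.2],[0,0,-12,0,0.2],[0,0,-25,0,0.2],[0,0,-45,0,0.2],[0,0,-65,0,0.2],[0,0,-82,0,0.2],[0,0,-90,0,0.2],[0,0,-90,0,0.2]]';python3 -m handwheel '[[0,0,0,0,0.2],[0,0,0,0,0.2]]'; python3 - <<'E'
from h import *
to(.4276,.371,.1,.145+np.pi); c=cam('wrist','w2.png');c=cam('top')
P=cloud(c);z=P[...,2]
E
```

```text
clock: 11.6
tcp_pos: [0.5201, -0.0355, 0.1016]
orientation: [0.001, -0.307, 0.952, -0.001]
wrist_force: [0.2, 0.5, -0.7]
finger_gap: 0.0387
grip_force: 50.3
clock: 11.8
tcp_pos: [0.5184, -0.0351, 0.0993]
orientation: [-0.001, -0.307, 0.952, 0.0]
wrist_force: [0.2, -0.4, -1.2]
finger_gap: 0.0388
grip_force: 50.3
shift [-163.7  382.6   -0.4] turn 0.479 | tcp [ 0.5184 -0.0351  0.0993] yaw -2.517 tilt 0.0019 j6 -0.85 F [ 0.2 -0.4 -1.2] gap 0.0388 t 11.8
```

View pics/w2.png

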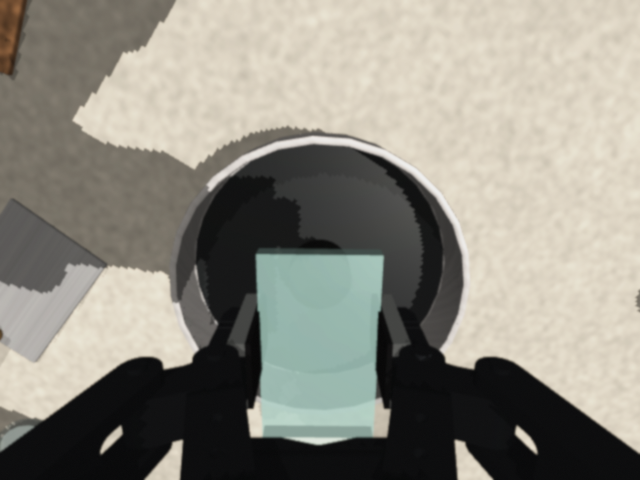

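The slide is held square and level by its clear half (clear edge at row 255). Now to the stage.

```bash
python3 -m handwheel '[[-6,14,0,0.02,0.2],[-20,46,0,0.07,0.2],[-36,84,0,0.13,0.2],[-52,122,0,0.19,0.2],[-68,160,0,0.25,0.2],[-84,198,0,0.31,0.2],[-100,236,0,0.37,0.2],[-116,272,0,0.42,0.2]]'; python3 - <<'E'
from h import *
to(.4276,.371,.1,.145+np.pi)
E
```

```text
clock: 12.7
tcp_pos: [0.4533, 0.2548, 0.0997]
orientation: [-0.0, -0.101, 0.995, -0.0]
wrist_force: [0.8, -1.0, -0.1]
finger_gap: 0.0387
grip_force: 50.3
shift [  1.8 119.   -0.3] turn 0.057 | tcp [0.4533 0.2548 0.0997] yaw -2.939 tilt 0.0009 j6 0.16 F [ 0.8 -1.  -0.1] gap 0.0387 t 12.7
```

```bash
python3 -m handwheel '[[1,32,0,0.02,0.2],[1,64,0,0.04,0.2],[2,92,0,0.057,0.2],[2,110,0,0.057,0.2],[2,117,0,0.057,0.2],[2,119,0,0.057,0.2],[2,119,0,0.057,0.2],[2,119,0,0.057,0.2]]'; python3 -m handwheel '[[0,0,8,0,0.2],[0,0,22,0,0.2],[0,0,36,0,0.2],[0,0,46,0,0.2],[0,0,51,0,0.2],[0,0,52,0,0.2],[0,0,52,0,0.2],[0,0,52,0,0.2]]'; python3 - <<'E'
from h import *
to(.4276,.371,.047,.145+np.pi)
c=cam('top'); cv2.imwrite('pics/end.png',cv2.resize(c['color'][150:320,50:220],None,fx=3.4,fy=3.4,interpolation=cv2.INTER_CUBIC))
E
```

```text
clock: 13.5
tcp_pos: [0.4284, 0.3684, 0.1001]
orientation: [-0.0, -0.073, 0.997, -0.0]
wrist_force: [0.0, 0.3, -1.4]
finger_gap: 0.0385
grip_force: 50.3
clock: 14.3
tcp_pos: [0.4287, 0.3696, 0.0488]
orientation: [0.0, -0.074, 0.997, 0.0]
wrist_force: [0.6, 0.1, -1.2]
finger_gap: 0.0386
grip_force: 50.3
shift [0.9 1.6 1.8] turn 0.002 | tcp [0.4287 0.3696 0.0488] yaw -2.994 tilt 0.0011 j6 0.42 F [ 0.6  0.1 -1.2] gap 0.0386 t 14.3
```

View pics/end.png

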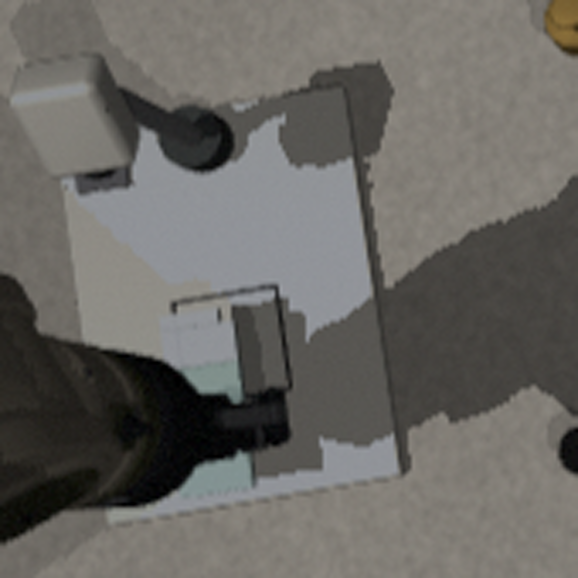

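The frosted panel is at about (205,338) in the crop, pointing at the post at (197,137). The panel is raised, so it shows parallax against the outline. I'll check it by ray casting.

```bash
python3 - <<'E'
from h import *
c=load('top'); f=lambda u,v,z=.067: ray(c,50+u/3.4,150+v/3.4,z)[:2]
P=cloud(c); u,v=int(50+205/3.4),int(150+340/3.4); print('panel z',np.median(P[v-5:v+5,u-5:u+5,2]), 'level: clear z',np.median(P[int(150+478/3.4)-2:int(150+478/3.4)+2,int(50+225/3.4)-4:int(50+225/3.4)+4,2]))
print('view px',(np.array(pix(c,(.482,.379,.012)))-[50,150])*3.4, 'expected label px',(np.array(pix(c,(.482,.379,.067)))-[50,150])*3.4)
fb=f(243,362); ce=f(254,485); d=fb-ce; print('len',np.linalg.norm(d),'ang',np.arctan2(d[1],d[0]))
d/=np.linalg.norm(d); n=np.array([-d[1],d[0]]); print('label',fb+.015*d+.02*n)
print('lid z/pos'); m=((P[...,2]>.008)&(P[...,2]<.017)&(P[...,0]>.36)&(P[...,0]<.58)&(P[...,1]<-.22)&(P[...,1]>-.45)).astype(np.uint8)
k=max(cv2.findContours(m,cv2.RETR_EXTERNAL,cv2.CHAIN_APPROX_NONE)[0],key=cv2.contourArea);(a,b),r=cv2.minEnclosingCircle(k);print(ray(c,a,b,.012),r*1.13/579)
E
```

```text
panel z 0.06858845995683005 level: clear z 0.06799495351823381
view px [230.75195562 345.19968799] expected label px [196.71588789 337.90135665]
len 0.0674157685198488 ang 0.10624587067944744
label [0.48123101 0.37490357]
lid z/pos
[ 0.46663177 -0.33394001  0.012     ] 0.08357143066090005
```

```bash
python3 -m handwheel '[[0,0,0,0,0.2],[0,0,0,0,0.2],[0,0,0,0,0.2],[0,0,0,0,0.2],[0,0,0,0,0.2]]'; python3 -c "
from workcell import workorder
print(workorder.hand_in())"
```

```text
clock: 14.85
tcp_pos: [0.4282, 0.3693, 0.0483]
orientation: [0.0, -0.074, 0.997, -0.0]
wrist_force: [0.1, 0.7, -0.7]
finger_gap: 0.0386
grip_force: 50.3
the job is handed in; nothing more can be done
None
```

I handed the job in at about 15 s, with no verdict returned: the lid lies flat on the mat, about 2 mm off its centre, and the slide is held level and label up by its clear half, about 56 mm above the stage, with the label about 4 mm from the square's centre and the frosted end pointing at the post.

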